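Pump down the bell jar until the vacuum pin stands out

TASK

Evacuate the bell jar on the science bench: press the hand pump's plunger down with the fingertips and let it spring back up, stroke after stroke, until the steel indicator pin beside it has risen fully out of its turret; then leave the plunger up and take the hand away. Only push on the plunger: do not touch the indicator pin, do not press the small vent button, do not pull the plunger up past its rest, and leave the beaker, the jar and the slide box where they are.

Things in the scene. Friction and masses are not known exactly. Their poses are not given: they have to be found in the camera images.
- stand: Vacuum stand, screwed to the bench: white base 250 x 140 mm, top at 20 mm. Origin: centre of its underside, on the bench; x along the 250 mm side, z up. Pump barrel (50 mm diameter, up to z = 108 mm) at x = -75, y = 0 mm; clear bell jar (96 mm diameter, knob top at z = 136 mm) at x = 65, y = 0; pin turret (black, 32 mm diameter) at x = -8, y = 46; vent button at x = -8, y = -46
- plunger_top (a point): Centre of the top face of the plunger's flat black round cap, 52 mm diameter, 14 mm thick, on a 16 mm steel stem over the pump barrel: 153 mm above the bench when up, 128 mm when fully down; moves with the plunger. z up
- plunger (a joint): Plunger pressed down, m: 0 up, 0.025 bottom, to -0.006 if pulled up (not wanted). Its spring force grows from 0 at rest to 11 N at the bottom (1 to 2 N more lifting the pin) and returns it; 20 N is harmless. A ratchet lifts the pin up to 8 mm a stroke, full strokes only: let it rise below 0.002, press beyond 0.023. 3 to 5 are needed; more run empty
- pin_out (a joint): How far the indicator pin has risen, m: starts between 0 and 0.020; a full stroke takes it to the next of about 0.008, 0.016, 0.024, 0.032, 0.040, where it stays by itself when the plunger returns. Fully out is 0.040 (stop at 0.042)
- pin_tip (a point): Centre of the top face of the upright steel indicator pin, 12 mm diameter with a flat head 18 mm wide and 5 mm thick, in the turret whose rim is 64 mm above the bench: 69 mm above the bench at pin_out = 0 (head on the rim), 109 mm fully out. z up
- pin: The indicator pin itself, not to be touched. Origin: on its axis, 5 mm below its top face; z up
- vent (a joint): How far the vent button is pressed, m: 0 up, 0.005 fully in. Not to be pressed
- vent_top (a point): Centre of the top face of the vent button, a 16 mm steel disc on a low black boss, 40 mm above the bench. z up
- beaker: Loose glass beaker, 66 mm diameter, 85 mm high, empty, upright. Origin: centre of its underside. Bystander
- jar: Loose closed specimen jar with white cap, 52 mm diameter, 70 mm high, upright. Origin: centre of its underside. Bystander
- slide_box: Loose wooden slide box, 89 x 35 x 34 mm (x, y, z). Origin: centre of its underside. Bystander

How it is judged (in metres and radians):
On the way, in this order (a step that is already met when the one before it is completed fails the run):
1. the plunger is pressed down (value of joint plunger above 0.02 m), for 0.02 s.
2. the indicator pin is fully out (value of joint pin_out above 0.037 m), for 0.2 s.
At the end, for the whole second after the job is handed in: The indicator pin stands out by more than 37 of its 40 mm, the plunger is back up (within 2 mm), the vent button is up, and the beaker, jar and slide box are within 15 mm of where they started (value of joint pin_out above 0.037 m and value of joint plunger between -0.002 and 0.002 m and value of joint vent below 0.002 m and distance of each of beaker, jar, slide_box from where it was at the start of the episode below 0.015 m); the robot touches nothing.
It fails at once if the indicator pin is touched (contact force between any of the fingers, the arm and pin above 0.5 N).
It fails at once if the vent button is pressed (more than 2 mm) (value of joint vent above 0.002 m).
It fails at once if the plunger is pulled up (more than 4 mm above its rest) (value of joint plunger below -0.004 m).
It fails at once if the beaker, the jar or the slide box is moved (more than 15 mm) (distance of any of beaker, jar, slide_box from where it was at the start of the episode above 0.015 m).
It also fails if it takes over 40 s, if anything falls off the work surface, if the arm or the gripper's body presses on something with over 40 N, if the wrist force passes 120 N, or if a joint passes its speed limit or range.

ROBOT

A 6-joint arm with a two-finger parallel gripper is mounted at the origin on the work surface. World frame = base frame: x ahead of the robot, y to its left, z up, the work surface at z = 0. Lengths are in m, angles in degrees, forces in N, time in s.
With the tool pointing down it reaches from about 0.3 to 1 m from the base axis. Payload 5.1 kg.
Tool frame: the origin (TCP) lies at the very end of the fingers, on their centre line; the grasp point (between the pads) lies 19 mm behind it; x points along the fingers, y is the direction in which the jaws open and shut, and the axes are right-handed (so a half turn about x gives the same grasp; the last joint's range is limited). The gripper opens to 95 mm and grips with 3 to 60 N. Pads are 20 mm wide; open, the fingers measure 119 mm over their backs; the gripper's body (75 mm by 180 mm) begins 59 mm behind the grasp point.
Start: joints at [58.751, 7.093, 94.555, -0, 78.352, -4.733], TCP at [0.29, 0.582, 0.215] pointing down, gripper open.
Joint ranges: [-149.61, 149.61], [-58.7, 133.49], [1.44, 155.28], [-77.14, 257.14], [18.33, 153.61], [-166.67, 166.67]. Speed limits (degrees/s): [147.25, 147.25, 180, 180, 180, 180].

INTERFACE

Orientations are given as [roll, pitch, yaw] about the fixed x, y, z axes, in that order (R = Rz(yaw) Ry(pitch) Rx(roll)).
In Python, from bench import robot, optics, ticket, models gives the robot as it stands.
- The arm moves only by the tool play_rows, never from a script. Its argument "targets" is a list that holds one entry, the list of rows, each a list of 5 numbers: the closure, from -1 (fully open) to 1 (shut), then the shift along the tool's x, y, z in mm, then the turn about the tool's x in rad. In form: [[[jaw, x, y, z, roll], ...]]. A call has 1 to 5 rows; each row is the pose to reach, as a shift and turn from the pose commanded when the call began, along the tool's axes at that moment; what a row does not reach only later rows make up. A row lasts 1/12 s, in which the tool goes at most 41.7 mm and 7.16 degrees, less where a joint would pass 70% of its speed; a pose out of reach is approached as far as the arm can. A call with a gripper value outside its range is refused whole. The fingers move at their own pace and stop on an object; the grip force is fixed at half the most. Time passes only in rows, so rows that repeat a pose let the fingers close. It gives the time, the measured TCP pose, the force and the opening at its end, in the units of the state.
- robot.sense(): the state, without advancing time (a new reading comes with each control period).
- optics.snapshot(name): name is "side" or "top"; returns a dict with "image" (420x560x3 uint8, red, green, blue), "range_z" (420x560 float32, m along the optical axis (not along the pixel's ray), 0 where there is no reading), "fx", "fy", "cx", "cy" (pixels), "view" (4x4, takes a point from world to camera coordinates). Camera axes: x right, y down, z forward; pixel columns grow to the right and rows downward; lengths in m; the calibration is good to about 2 mm. A picture is of the moment at which its call begins.
- ticket.job_done(): hands the job in, once; it reports no verdict.
Trained networks look in a picture, given as the dict that the camera call returned (one of the last four; its "shot" number tells which), for a name from the list of things; names that differ only in an ending like _2 or _b are one class to them, and where a whole thing is asked for, a point or a joint stands for the part that bears it (a point fixed in the world has none). Each returns a list of dicts, best first, with "conf" (0 to 1); they miss things now and then, are a little off and sometimes report something else, mostly with a low value. They report only what shows in the picture. A call takes as long as a camera call.
- models.recognise(thing, picture): "extent" ([left, top, right, bottom] in pixels, round what is visible of it).
- models.pinpoint(thing, picture): "point" ([column, row] in pixels: a listed point, or the origin of a listed thing).
The state is a dict: "time_s": time; "joint_pos": joint angles; "joint_velocities": joint speeds; "joint_torque": joint torques, N m; "tcp_pos": TCP position; "orientation": TCP orientation; "wrist_force": force on the tool from outside, world axes, zero at the start; "ft_torque": the same for the moment, N m; "finger_gap": opening from 0.0 (shut) to 1.0 (fully open).
Only numpy, scipy, OpenCV 4.12 (cv2) and the standard library are available. Lean on these libraries where they do the work, as an engineer would, in place of code of your own. Each camera call takes 0.05 s, during which the arm holds its last target. There are 200 camera calls.

## Working session

There is one attempt and no reset: what is moved stays moved. The work goes in short steps, Python scripts to look and compute and a tool call to move; the robot and the scene stay as the last step left them, time stands still between calls to the robot, and variables do not carry over. Pictures are saved under pics/ and viewed, about 8 in all and at most 12, crops included, and the job is handed in when it is done.

Besides the shell and the picture viewer there is one more tool, called after ">>>" as name([rows], argument=value, ...), one row to a line, values as JSON. play_rows: Moves the arm, as the interface text tells. Its arguments: {"type":"object","properties":{"targets":{"type":"array","items":{"type":"array","items":{"type":"array","items":{"type":"number"}}}}},"required":["targets"]}

```bash
mkdir -p pics; cat > h.py <<'E'
import numpy as np,cv2
from bench import robot,optics,ticket,models
def world(p,u,v,d):
    c=np.array([(u-p['cx'])/p['fx']*d,(v-p['cy'])/p['fy']*d,d,1]);return (np.linalg.inv(p['view'])@c)[:3]
def atz(p,u,v,z):
    a=np.linalg.inv(p['view'])[:3,3];b=world(p,u,v,1.);return a+(b-a)*(z-a[2])/(b[2]-a[2])
def depth(p,u,v,r=2):
    w=p['range_z'][int(v)-r:int(v)+r+1,int(u)-r:int(u)+r+1];w=w[w>0];return float(np.median(w)) if w.size else 0
E
python3 - <<'E'
from h import *
s=robot.sense();print({k:np.round(v,3) for k,v in s.items()})
H=dict(plunger_top=.153,pin_tip=None,vent_top=.04,stand=0,beaker=0,jar=0,slide_box=0)
ims=[]
for n in('top','side'):
    p=optics.snapshot(n);ims.append(p['image']);print(n,np.round(np.linalg.inv(p['view'])[:3,3],3))
    for t,z in H.items():
        for r in models.pinpoint(t,p)[:2]:
            u,v=r['point'];d=depth(p,u,v)
            print(t,round(r['conf'],2),np.round([u,v]),'depth',np.round(world(p,u,v,d),3),'plane',z is not None and np.round(atz(p,u,v,z),3))
for n,i in zip(('top','side'),ims): cv2.imwrite(f'pics/{n}0.png',i[:,:,::-1])
E
```

```text
{'time_s': np.float64(0.0), 'joint_pos': array([ 5.8753e+01,  7.1340e+00,  9.4634e+01, -1.0000e-03,  7.8353e+01,
       -4.7340e+00]), 'joint_velocities': array([0.002, 0.074, 0.074, 0.078, 0.028, 0.064]), 'joint_torque': array([ -0.   , -41.759, -35.994,   0.077,   0.049,  -0.   ]), 'tcp_pos': array([0.29 , 0.581, 0.213]), 'orientation': array([ -94.269,   89.88 , -120.782]), 'wrist_force': array([-0.458,  0.401, -0.832]), 'ft_torque': array([-0.002,  0.059,  0.043]), 'finger_gap': np.float64(1.005)}
top [0.526 0.124 1.056]
plunger_top 0.79 [258. 286.] depth [0.444 0.171 0.155] plane [0.444 0.171 0.153]
pin_tip 0.6 [244. 240.] depth [0.533 0.208 0.069] plane False
vent_top 0.49 [289. 254.] depth [0.504 0.111 0.041] plane [0.504 0.111 0.04 ]
stand 0.71 [271. 246.] depth [0.521 0.151 0.026] plane [0.521 0.152 0.   ]
beaker 0.95 [214. 188.] depth [0.65  0.286 0.005] plane [0.651 0.286 0.   ]
jar 0.88 [200. 248.] depth [0.514 0.302 0.071] plane [0.513 0.315 0.   ]
slide_box 0.6 [327. 281.] depth [0.447 0.025 0.034] plane [0.445 0.021 0.   ]
side [ 0.422 -0.691  1.048]
plunger_top 0.64 [226. 190.] depth [0.461 0.172 0.15 ] plane [0.461 0.169 0.153]
pin_tip 0.42 [254. 201.] depth [0.529 0.198 0.071] plane False
pin_tip 0.22 [234. 288.] depth [ 0.449 -0.009  0.022] plane False
vent_top 0.63 [249. 239.] depth [0.501 0.112 0.035] plane [0.501 0.108 0.04 ]
stand 0.85 [255. 231.] depth [0.52  0.145 0.02 ] plane [0.522 0.161 0.   ]
jar 0.91 [243. 186.] depth [0.511 0.293 0.031] plane [0.514 0.324 0.   ]
slide_box 0.68 [232. 286.] depth [ 0.444 -0.009  0.03 ] plane [0.445 0.011 0.   ]
```

View pics/top0.png

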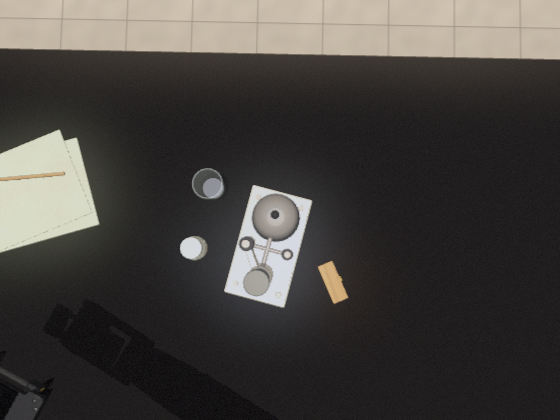

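View pics/side0.png

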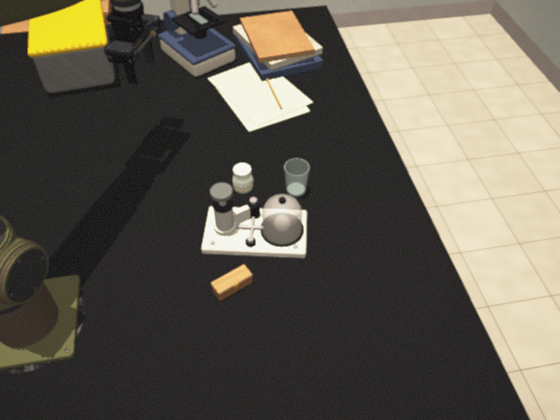

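The top view shows the cap at about (257,283), pin (246,243), vent (287,254), beaker (208,184), jar (194,248) and slide box (333,282). The side view agrees, with the cap at about (221,189). I'll refine the cap centre from depth and work out the tool-axis shifts.

```bash
cat >> h.py <<'E'
from scipy.spatial.transform import Rotation as Ro
def cap(p,lo=.146,hi=.160,c=(.45,.172),r=.05):
    v,u=np.nonzero(p['range_z']>0);d=p['range_z'][v,u]
    P=np.stack([(u-p['cx'])/p['fx']*d,(v-p['cy'])/p['fy']*d,d,np.ones_like(d)],1)@np.linalg.inv(p['view']).T
    m=(P[:,2]>lo)&(P[:,2]<hi)&(np.hypot(P[:,0]-c[0],P[:,1]-c[1])<r);Q=P[m,:3]
    return (Q.min(0)+Q.max(0))/2,np.ptp(Q,axis=0),Q.mean(0),m.sum()
def R(): return Ro.from_euler('xyz',robot.sense()['orientation'],degrees=True).as_matrix()
E
python3 - <<'E'
from h import *
for n in('top','side'):
    p=optics.snapshot(n);print(n,[np.round(x,4) for x in cap(p)])
s=robot.sense();r=R();print(np.round(r,3))
t=np.array([.446,.172,.215]);print(np.round(r.T@(t-s['tcp_pos'])*1000,1))
E
```

```text
top [array([0.4504, 0.176 , 0.1531]), array([0.0488, 0.0493, 0.0122]), array([0.4507, 0.1758, 0.1538]), np.int64(546)]
side [array([0.4498, 0.1734, 0.1509]), array([0.0503, 0.0542, 0.0088]), array([0.4495, 0.171 , 0.1508]), np.int64(302)]
[[ 0.     0.446  0.895]
 [-0.     0.895 -0.446]
 [-1.    -0.     0.   ]]
[-3.000e-01 -2.970e+02  3.223e+02]
```

>>> play_rows([
  [[1,0,-25,28,0],[1,0,-50,55,0],[1,0,-75,83,0],[1,0,-100,111,0],[1,0,-120,133,0]],
])

```text
time_s: 1.32
tcp_pos: [0.3562, 0.4128, 0.2147]
orientation: [-16.9, 90.0, -43.5]
wrist_force: [1.1, 0.2, 1.2]
finger_gap: 0.709
```

>>> play_rows([
  [[1,0,-25,28,0],[1,0,-50,55,0],[1,0,-75,83,0],[1,0,-100,111,0],[1,0,-120,133,0]],
])

```text
time_s: 1.73
tcp_pos: [0.4216, 0.2459, 0.2149]
orientation: [17.6, 89.9, -9.0]
wrist_force: [1.1, 0.2, 1.0]
finger_gap: 0.358
```

```bash
python3 - <<'E'
from h import *
s=robot.sense();print({k:np.round(s[k],3) for k in('time_s','tcp_pos','orientation','wrist_force','finger_gap')})
print(np.round(R().T@(np.array([.450,.175,.175])-s['tcp_pos'])*1000,1))
E
```

```text
{'time_s': np.float64(1.733), 'tcp_pos': array([0.422, 0.246, 0.215]), 'orientation': array([17.557, 89.946, -8.999]), 'wrist_force': array([1.113, 0.226, 1.022]), 'finger_gap': np.float64(0.358)}
[ 40.  -50.7  57. ]
```

>>> play_rows([
  [[1,0,-25,28,0],[1,0,-51,57,0],[1,0,-51,57,0],[1,0,-51,57,0],[1,20,-51,57,0]],
])

```text
time_s: 2.15
tcp_pos: [0.4519, 0.1779, 0.1989]
orientation: [46.4, 89.5, 19.8]
wrist_force: [0.4, 1.2, 0.7]
finger_gap: 0.023
```

```bash
python3 - <<'E'
from h import *
s=robot.sense();print({k:np.round(s[k],3) for k in('time_s','tcp_pos','orientation','wrist_force','finger_gap')})
print(np.round(R().T@(np.array([.450,.175,.160])-s['tcp_pos'])*1000,1))
p=optics.snapshot('side');cv2.imwrite('pics/s1.png',cv2.resize(p['image'][130:270,170:340,::-1],None,fx=4,fy=4))
E
```

```text
{'time_s': np.float64(2.15), 'tcp_pos': array([0.452, 0.178, 0.199]), 'orientation': array([46.382, 89.525, 19.806]), 'wrist_force': array([0.449, 1.205, 0.674]), 'finger_gap': np.float64(0.023)}
[38.9 -3.6 -0.6]
```

View pics/s1.png

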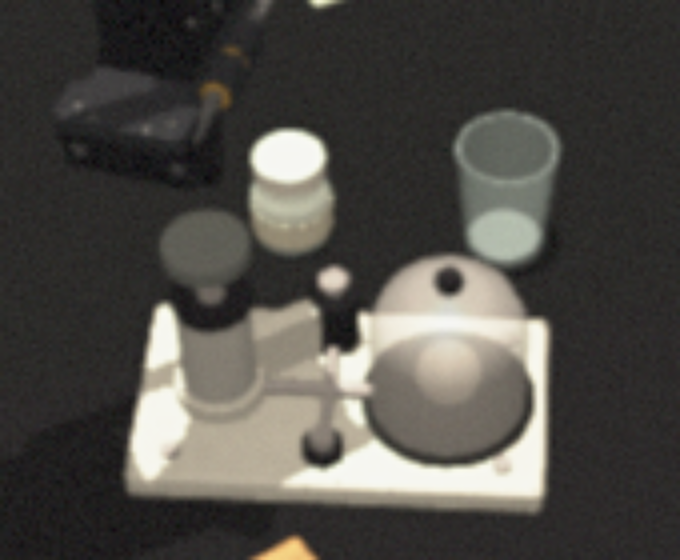

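The crop shows the plunger up, cap at about (205,245), and the pin head low on its turret at (335,280). The gripper isn't clearly above the cap, so I'll check by projecting the TCP.

```bash
python3 - <<'E'
from h import *
s=robot.sense();out=[]
for n in('side','top'):
    p=optics.snapshot(n);im=p['image'][:,:,::-1].copy()
    im=cv2.convertScaleAbs(im,alpha=1.8,beta=30)
    for w,c in ((s['tcp_pos'],(0,0,255)),(np.array([.45,.175,.153]),(0,255,0))):
        q=p['view']@np.r_[w,1];u=int(p['fx']*q[0]/q[2]+p['cx']);v=int(p['fy']*q[1]/q[2]+p['cy']);cv2.drawMarker(im,(u,v),c,0,8,1);print(n,u,v,q[2],depth(p,u,v))
    y0=60 if n=='side' else 140
    out.append(cv2.resize(im[y0:y0+220,120:340],None,fx=1.8,fy=1.8))
cv2.imwrite('pics/b2.png',np.hstack(out))
E
```

```text
side 218 175 1.2095967552233575 1.0960055589675903
side 220 188 1.2372974318873968 1.2416614294052124
top 253 285 0.8583926427533334 0.5353043675422668
top 255 282 0.8974516076421297 0.5374029278755188
```

View pics/b2.png

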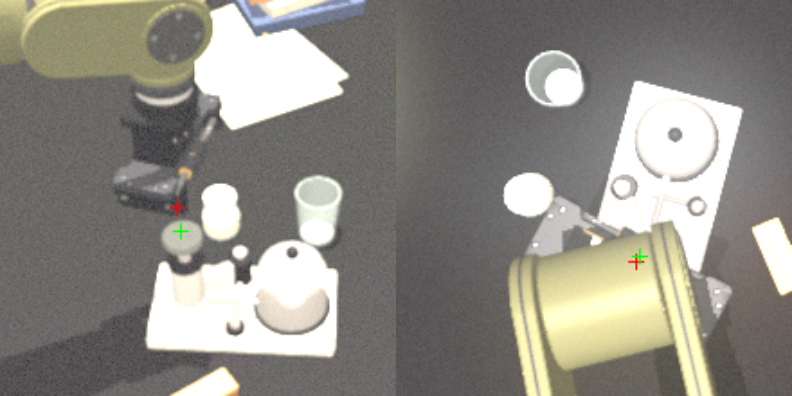

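The fingertips are hidden behind the gripper's body in the side view, but the TCP projects above the cap as expected: red mark (177,208), cap (181,231). I'll descend carefully.

>>> play_rows([
  [[1,10,-2,0,0],[1,20,-2,0,0],[1,32,-2,0,0],[1,32,-2,0,0],[1,32,-2,0,0]],
])

```text
time_s: 2.72
tcp_pos: [0.4475, 0.1752, 0.1613]
orientation: [-139.2, 89.9, -165.7]
wrist_force: [-0.8, -0.6, 0.9]
finger_gap: 0.004
```

>>> play_rows([
  [[1,10,0,2,0],[1,18,0,2,0],[1,26,0,2,0],[1,32,0,2,0],[1,32,0,2,0]],
])

```text
time_s: 3.13
tcp_pos: [0.4518, 0.1747, 0.1319]
orientation: [44.8, 89.8, 18.2]
wrist_force: [-0.2, -0.7, 9.6]
finger_gap: 0.004
```

>>> play_rows([
  [[1,3,0,0,0],[1,5,0,0,0],[1,5,0,0,0]],
])

```text
time_s: 3.38
tcp_pos: [0.4519, 0.1747, 0.1284]
orientation: [43.9, 89.8, 17.3]
wrist_force: [-2.2, -0.5, 11.4]
finger_gap: 0.006
```

>>> play_rows([
  [[1,3,0,0,0],[1,3,0,0,0]],
])

```text
time_s: 3.55
tcp_pos: [0.4521, 0.1748, 0.1281]
orientation: [41.2, 89.8, 14.7]
wrist_force: [-9.4, -2.8, 25.3]
finger_gap: 0.005
```

>>> play_rows([
  [[1,-8,0,0,0],[1,-16,0,0,0],[1,-26,0,0,0],[1,-36,0,0,0],[1,-36,0,0,0]],
])

```text
time_s: 3.97
tcp_pos: [0.4511, 0.1745, 0.1604]
orientation: [39.0, 89.9, 12.4]
wrist_force: [0.9, -0.3, -1.3]
finger_gap: 0.006
```

```bash
cat >> h.py <<'E'
def pin():
    p=optics.snapshot('side')
    for n in('plunger_top','pin_tip'):
        for r in models.pinpoint(n,p)[:2]:
            u,v=r['point'];d=depth(p,u,v,1);print(n,round(r['conf'],2),np.round([u,v],1),np.round(world(p,u,v,d),3))
    s=robot.sense();print(np.round(s['time_s'],2),np.round(s['tcp_pos'],4),np.round(s['wrist_force'],1))
    # height of the pin along its axis line through (.533,.205)
    for z in (.069,.077,.085,.093,.101,.109):
        q=p['view']@np.array([.530,.204,z,1]);print(z,np.round([p['fx']*q[0]/q[2]+p['cx'],p['fy']*q[1]/q[2]+p['cy']],1),end=' ')
    return p
E
python3 - <<'E'
from h import *
p=pin();cv2.imwrite('pics/s3.png',cv2.resize(p['image'][150:260,190:320,::-1],None,fx=5,fy=5))
E
```

```text
plunger_top 0.49 [226.3 190. ] [0.462 0.169 0.153]
pin_tip 0.43 [255.4 197.8] [0.532 0.2   0.08 ]
4.12 [0.4496 0.1741 0.1576] [ 0.4  0.6 -0.4]
0.069 [254.4 199.8] 0.077 [254.3 197.6] 0.085 [254.2 195.4] 0.093 [254.1 193.1] 0.101 [254.  190.8] 0.109 [253.9 188.5]
```

View pics/s3.png

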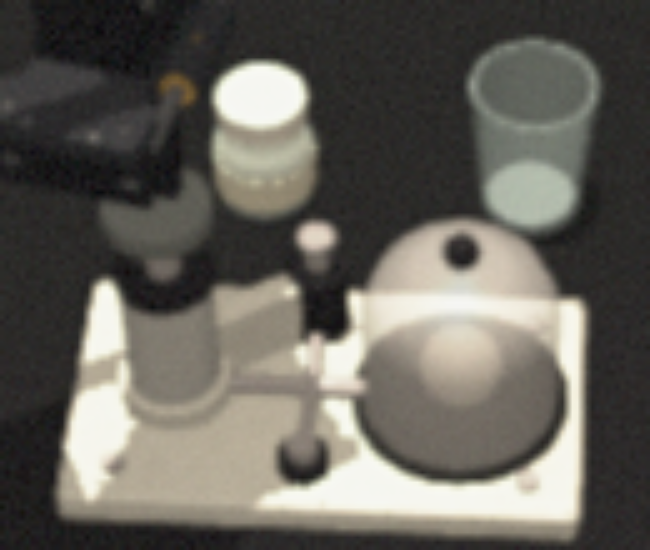

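The pin has risen one tooth: head at (316,238) in the crop, tip z about 0.080. The plunger is up. I'll continue with the strokes.

>>> play_rows([
  [[1,10,0,0,0],[1,20,0,0,0],[1,30,0,0,0],[1,35,0,0,0],[1,35,0,0,0]],
])

```text
time_s: 4.53
tcp_pos: [0.4512, 0.1746, 0.128]
orientation: [-2.4, 90.0, -28.9]
wrist_force: [-10.5, -3.9, 28.4]
finger_gap: 0.003
```

>>> play_rows([
  [[1,-10,0,0,0],[1,-20,0,0,0],[1,-30,0,0,0],[1,-35,0,0,0],[1,-35,0,0,0]],
])

```text
time_s: 4.95
tcp_pos: [0.4501, 0.1743, 0.1586]
orientation: [-137.5, 90.0, -164.0]
wrist_force: [-0.3, 0.4, -0.1]
finger_gap: 0.004
```

```bash
python3 -c "
from h import *
pin()"
```

```text
plunger_top 0.68 [224.7 189.7] [0.459 0.167 0.156]
pin_tip 0.74 [224.3 188.2] [0.458 0.167 0.162]
pin_tip 0.49 [256.  195.6] [0.534 0.202 0.086]
5.1 [0.4493 0.1741 0.1571] [-0.2 -0.1 -0.9]
0.069 [254.4 199.8] 0.077 [254.3 197.6] 0.085 [254.2 195.4] 0.093 [254.1 193.1] 0.101 [254.  190.8] 0.109 [253.9 188.5]
```

>>> play_rows([
  [[1,10,0,0,0],[1,20,0,0,0],[1,30,0,0,0],[1,34,0,0,0],[1,34,0,0,0]],
])

```text
time_s: 5.52
tcp_pos: [0.4511, 0.1746, 0.1281]
orientation: [20.4, 90.0, -6.1]
wrist_force: [-8.7, -3.7, 23.0]
finger_gap: 0.006
```

>>> play_rows([
  [[1,-10,0,0,0],[1,-20,0,0,0],[1,-30,0,0,0],[1,-34,0,0,0],[1,-34,0,0,0]],
])

```text
time_s: 5.93
tcp_pos: [0.4502, 0.1743, 0.1586]
orientation: [39.6, 90.0, 13.1]
wrist_force: [-0.2, -0.2, -0.1]
finger_gap: 0.001
```

>>> play_rows([
  [[1,10,0,0,0],[1,20,0,0,0],[1,30,0,0,0],[1,34,0,0,0],[1,34,0,0,0]],
])

```text
time_s: 6.35
tcp_pos: [0.4514, 0.1747, 0.1281]
orientation: [38.5, 89.9, 12.0]
wrist_force: [-7.0, -2.5, 23.9]
finger_gap: 0.003
```

>>> play_rows([
  [[1,-10,0,0,0],[1,-20,0,0,0],[1,-30,0,0,0],[1,-34,0,0,0],[1,-34,0,0,0]],
])

```text
time_s: 6.77
tcp_pos: [0.4498, 0.1742, 0.1581]
orientation: [-137.1, 89.9, -163.6]
wrist_force: [-0.0, 1.3, -0.2]
finger_gap: 0.009
```

```bash
python3 -c "
from h import *
pin()"
```

```text
plunger_top 0.66 [224.5 190.5] [0.458 0.167 0.154]
plunger_top 0.43 [233.4 285.9] [ 0.448 -0.009  0.029]
pin_tip 0.64 [253. 193.] [0.526 0.195 0.103]
6.92 [0.4492 0.1741 0.157 ] [ 0.7  0.3 -0.1]
0.069 [254.4 199.8] 0.077 [254.3 197.6] 0.085 [254.2 195.4] 0.093 [254.1 193.1] 0.101 [254.  190.8] 0.109 [253.9 188.5]
```

>>> play_rows([
  [[1,10,0,0,0],[1,20,0,0,0],[1,30,0,0,0],[1,34,0,0,0],[1,34,0,0,0]],
])

```text
time_s: 7.33
tcp_pos: [0.451, 0.1745, 0.1281]
orientation: [4.2, 90.0, -22.3]
wrist_force: [-9.0, -3.0, 23.7]
finger_gap: 0.005
```

>>> play_rows([
  [[1,-10,0,0,0],[1,-20,0,0,0],[1,-30,0,0,0],[1,-34,0,0,0],[1,-34,0,0,0]],
])

```text
time_s: 7.75
tcp_pos: [0.4502, 0.1743, 0.1587]
orientation: [38.0, 90.0, 11.5]
wrist_force: [0.2, -0.3, -0.5]
finger_gap: 0.004
```

>>> play_rows([
  [[1,10,0,0,0],[1,20,0,0,0],[1,30,0,0,0],[1,34,0,0,0],[1,34,0,0,0]],
])

```text
time_s: 8.17
tcp_pos: [0.4514, 0.1747, 0.1281]
orientation: [36.2, 89.9, 9.7]
wrist_force: [-7.3, -2.4, 24.0]
finger_gap: 0.006
```

>>> play_rows([
  [[1,-10,0,0,0],[1,-20,0,0,0],[1,-30,0,0,0],[1,-50,0,0,0],[1,-80,0,0,0]],
])

```text
time_s: 8.58
tcp_pos: [0.4471, 0.1735, 0.2001]
orientation: [-138.3, 89.4, -164.8]
wrist_force: [0.7, 0.8, -0.3]
finger_gap: 0.006
```

>>> play_rows([
  [[1,-20,25,-28,0],[1,-20,50,-56,0],[1,-20,75,-84,0],[1,-20,100,-112,0],[1,-20,100,-112,0]],
])

```text
time_s: 9.0
tcp_pos: [0.3913, 0.3175, 0.2225]
orientation: [-154.7, 89.8, 179.2]
wrist_force: [-0.1, 0.9, -0.3]
finger_gap: 0.004
```

```bash
python3 - <<'E'
from h import *
p=pin();print(cap(p));cv2.imwrite('pics/s4.png',cv2.resize(p['image'][150:310,190:320,::-1],None,fx=3.7,fy=3.7))
p=optics.snapshot('top');print(cap(p));print(cap(p,.09,.125,(.531,.204),.02))
for t in('pin_tip','beaker','jar','slide_box'):
    for r in models.pinpoint(t,p)[:1]:
        u,v=r['point'];print(t,r['conf'],np.round([u,v]),np.round(world(p,u,v,depth(p,u,v,1)),3),np.round(atz(p,u,v,0),3))
E
```

```text
plunger_top 0.76 [224.6 188.4] [0.459 0.177 0.151]
pin_tip 0.58 [252.1 193. ] [0.524 0.197 0.102]
9.15 [0.3938 0.3133 0.2227] [ 0.5 -0.5 -0.5]
0.069 [254.4 199.8] 0.077 [254.3 197.6] 0.085 [254.2 195.4] 0.093 [254.1 193.1] 0.101 [254.  190.8] 0.109 [253.9 188.5] (array([0.44995347, 0.17329226, 0.1512987 ]), array([0.05001971, 0.05304418, 0.01033449]), array([0.44984714, 0.17061041, 0.15068532]), np.int64(308))
(array([0.45105472, 0.1758846 , 0.15281236]), array([0.05009162, 0.04914366, 0.01242812]), array([0.45067116, 0.17578121, 0.15384543]), np.int64(548))
(array([0.52660887, 0.20500507, 0.10889018]), array([0.01649987, 0.01487275, 0.00736679]), array([0.52634133, 0.20511559, 0.10924097]), np.int64(58))
pin_tip 0.59 [246. 241.] [0.53  0.201 0.108] [0.531 0.21  0.   ]
beaker 0.94 [216. 186.] [0.655 0.281 0.006] [0.655 0.282 0.   ]
jar 0.86 [196. 245.] [0.52  0.31  0.071] [0.519 0.324 0.   ]
slide_box 0.82 [328. 283.] [0.442 0.022 0.035] [0.439 0.019 0.   ]
```

View pics/s4.png

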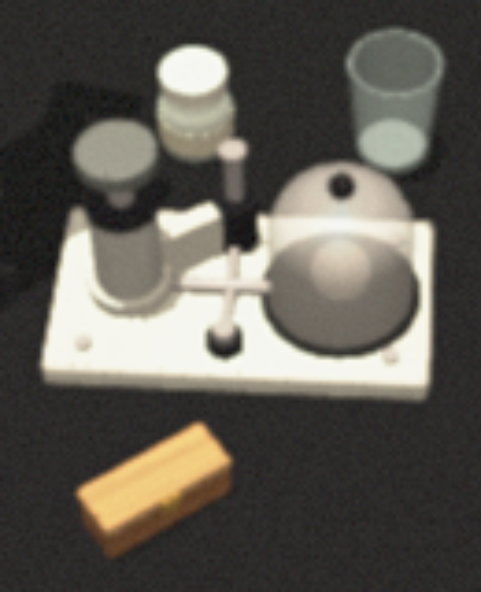

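The pin is fully out: head at (233,150) in the crop, and its top is at z = 0.109 by top-camera depth. The cap is back at 0.153, the vent is clear and the bystanders are in place. The hand is away, so I'm handing in.

```bash
python3 -c "
from h import *
print(ticket.job_done())"
```

```text
the job is handed in; nothing more can be done
None
```

I pumped the plunger with shut fingertips for six full strokes, each bottoming at TCP z of about 0.128 m with 23–28 N of upward force at the wrist. I then lifted the hand away and handed the job in at about 9.2 s. The sixth stroke was a spare, and no verdict was reported.

**Last checks:**
- **Indicator pin:** the top camera's depth puts its top at 0.109 m, which is fully out. The side-camera network put it at 0.102 m, but that point sits below the head in the picture, so I trusted the depth reading.
- **Plunger:** the cap is back at 0.153 m, its rest height.
- **Vent button:** the arm never went near it, but I did not measure its height at the end.
- **Beaker, jar and slide box:** they look unmoved in the pictures. The networks' points for them shifted by up to about 11 mm, which I put down to detection noise.
- **Robot:** wrist force was near zero, so it was touching nothing.

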